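# Cup under the kernel dispenser, lever held at the third click

## Robot

A 6-joint arm with a two-finger parallel gripper is mounted at the origin on the work surface. World frame = base frame: x ahead of the robot, y to its left, z up, the work surface at z = 0. Lengths are in mm, angles in degrees, forces in N, time in s.
With the tool pointing down it reaches from about 350 to 850 mm from the base axis. Payload 8.1 kg.
Tool frame: the origin (TCP) lies midway between the tips of the shut fingers; the grasp point (between the pads) lies 19 mm behind it; z points along the fingers, y is the line along which they close (so a half turn about z gives the same grasp; the last joint's range is limited). The gripper opens to 93 mm and grips with 3 to 60 N. Pads are 15 mm wide; open, the fingers measure 128 mm over their backs; the gripper's body (75 mm by 188 mm) begins 65 mm behind the grasp point.
Start: joints at [-73.304, 7.471, 85.268, -0, 87.261, -4.893], TCP at [220.788, -557.905, 218.635] pointing down, gripper open.
Joint ranges: [-169.43, 169.43], [-51.17, 129.36], [1.28, 143.12], [-76.62, 256.62], [0, 156.53], [-152.29, 152.29]. Speed limits (degrees/s): [136.94, 136.94, 159.86, 180, 180, 180].

## Interface

Orientations are given as [roll, pitch, yaw] about the fixed x, y, z axes, in that order (R = Rz(yaw) Ry(pitch) Rx(roll)).
In Python, from station import bot, imaging, finish_job gives the robot as it stands.
- The arm moves only by the tool play_rows, never from a script. Its argument "targets" is a list of rows, each a list of 7 numbers: the shift along the tool's x, y, z normalised to -1 to 1, where 1 is 0.02 m, then the turn, a rotation vector about the tool's x, y, z normalised to -1 to 1, where 1 is 0.1 rad, then the finger opening in mm, from 0 to 93. In form: [[dx, dy, dz, ax, ay, az, grip], ...]. A call has 1 to 12 rows; each row shifts and turns the commanded pose from where the row before left it, along the tool's axes as they then stand; what a row does not reach is not made up. A row lasts 1/12 s, in which the tool goes at most 41.7 mm and 7.16 degrees, less where a joint would pass 70% of its speed; a pose out of reach is approached as far as the arm can. A call with a number of a shift or a turn outside -1 to 1 is refused whole. A call with a gripper value outside its range is refused whole. The fingers move at their own pace and stop on an object; "force" is the grip in N (left out, the last holds). Time passes only in rows, so rows that do not move let the fingers close. It gives the time, the measured TCP pose, the force, the opening and the grip force at its end, in the units of the state.
- bot.read_state(): the state, without advancing time (a new reading comes with each control period).
- imaging.read_camera(name): name is "scene" or "top" or "wrist"; returns a dict with "img" (480x640x3 uint8, red, green, blue), "z_map" (480x640 float32, mm along the optical axis (not along the pixel's ray), 0 where there is no reading), "camera_matrix" (3x3 intrinsics, pixels), "extrinsics" (4x4, takes a point from world to camera coordinates); the wrist camera has in their place "mount" (4x4, takes a point from camera to tool coordinates, whose origin is the TCP and whose axes are the flange's). Camera axes: x right, y down, z forward; pixel columns grow to the right and rows downward; lengths in mm; the calibration is good to about 2 mm. A picture is of the moment at which its call begins: read the wrist's pose just before it.
- finish_job(): hands the job in; it is judged then, once.
The state is a dict: "time": time; "qpos": joint angles; "joint_velocities": joint speeds; "tau": joint torques, N m; "ee_pos": TCP position; "ee_rot": TCP orientation; "wrist_force": force on the tool from outside, world axes, zero at the start; "moment": the same for the moment, N m; "width": finger opening in mm; "grasp_force": force on a finger pad.
Only numpy, scipy, OpenCV 4.12 (cv2) and the standard library are available. Lean on these libraries where they do the work, as an engineer would, in place of code of your own. Each camera call takes 0.05 s, during which the arm holds its last target. There are 200 camera calls.

## Task

Gently pick up the thin amber acrylic measuring cup (it cracks if squeezed with more than about 15 N a finger), stand it upright in the blue ring on the popcorn-kernel dispenser's foot without a knock, and let it go. Then press the dispenser's red lever down past its first two clicks to the third and hold it there against its spring, without forcing it on to the bottom stop: finish while still holding it at the third click. Leave the shaker, the scoop, the bowls and the popper where they are.

Things in the scene. Friction and masses are not known exactly. Their poses are not given: they have to be found in the camera images.
- cup_center (a point): Centre of the thin, open-topped amber acrylic measuring cup, half-way up: straight-sided, 58 mm across, 80 mm tall, wall 3 mm, 40 to 90 g. It stands upright on the shelf (point 40 mm above it), on the robot's left or right. It cracks if a finger squeezes it with more than 15 N or if it is knocked or pressed on the dispenser with more than 20 N.
- nest_floor (a point): Centre of the floor inside the blue ring on the dispenser's foot plate, where the cup is to stand (14 mm above the shelf). Ring: 68 mm inside, 82 mm outside, 12 mm high above this floor. Axes are the dispenser's: z up, +x towards its white housing, away from the robot. The lever's red paddle lies 150 mm from here in -y.
- chute_end (a point): Middle of the lower end of the aluminium chute (43 mm wide, aimed at the ring), 37 mm from the ring's centre in the dispenser's +x; the chute rises to the housing and is nowhere higher than 120 mm above the shelf. The white housing (240 mm wide, 118 mm high) has its near face 110 mm from the ring's centre; the clear canister on it reaches 256 mm.
- paddle (a point): Centre of the top face of the red paddle (38 by 40 mm, 12 mm thick) at the free end of the lever, which points to the dispenser's -x; pressed straight down from above. Its height above the shelf: 116 mm at rest, 99 at the first click, 83 at the second, 66 at the third, 52 on the bottom stop; on the way it shifts sideways less than 6 mm.
- gauge (a point): Top of the white gauge post (12 by 4 mm, 110 mm high) beside the paddle, 47 mm from the paddle's centre in the dispenser's -y. It has two black marks and, lowest, a green one, at the heights of the paddle's top face at the three clicks.
- lever (a joint): Lever angle, rad: 0 at rest (up), grows as it is pressed; clicks at 0.12, 0.24 and 0.36 (the third), bottom stop at 0.46. A spring always brings it back up when let go, from every click; pressing takes about 3 to 6 N at the start and 6 to 10 N at the third click, a little more just before each click and less just after.
- shaker_mid (a point): Middle of the white ceramic shaker with a steel cap (48 mm across, 100 mm tall), on the other side from the cup: leave alone.
- scoop_mid (a point): Middle of the blue scoop (about 165 mm long, 54 mm wide, 30 mm tall) lying crosswise on the shelf between robot and dispenser: leave alone.
- bowls: Stack of three stainless bowls (184 mm across, 93 mm tall), origin at the centre of the underside, left of the dispenser: leave alone.
- popper: Aluminium stovetop popper (204 mm across, about 206 mm tall with its crank; a wooden side handle), origin at the centre of the underside, right of the dispenser: leave alone.

How it is judged:
By the outcome, as a careful person would: the job done as asked, in the order asked, and still so for the second after the job is handed in, while the arm keeps its last pose, push and grip.
It also fails if it takes over 58 s, if anything falls off the work surface, if the arm or the gripper's body presses on something with over 40 N, if the wrist force passes 120 N, or if a joint passes its speed limit or range.

## Working session

There is one attempt and no reset: what is moved stays moved. The work goes in short steps, Python scripts to look and compute and a tool call to move; the robot and the scene stay as the last step left them, time stands still between calls to the robot, and variables do not carry over. Pictures are saved under pics/ and viewed, at most 10 in all, crops included, and the job is handed in when it is done.

Besides the shell and the picture viewer there is one more tool, called after "Call:" in YAML: its name, and indented under it one key for each argument. play_rows: Moves the arm, as the interface text tells. Its arguments: {"type":"object","properties":{"targets":{"type":"array"},"force":{"type":"number"}},"required":["targets"]}

```bash
mkdir -p pics; cat > h.py <<'E'
import numpy as np, cv2
from station import bot, imaging, finish_job
def cloud(c):
    z=c["z_map"].astype(float); K=np.array(c["camera_matrix"]); v,u=np.indices(z.shape)
    P=np.stack([(u-K[0,2])/K[0,0]*z,(v-K[1,2])/K[1,1]*z,z,np.ones_like(z)],-1)
    W=P@np.linalg.inv(np.array(c["extrinsics"])).T
    W=W[...,:3]; W[z==0]=np.nan; return W
E
python3 - <<'E'
from h import *
s=bot.read_state(); print(s)
for n in("scene","top"):
    c=imaging.read_camera(n); cv2.imwrite(f"pics/{n}.png",c["img"][...,::-1]); np.save(f"{n}.npy",cloud(c)); np.save(f"{n}_i.npy",c["img"])
    np.savez(f"{n}_c.npz",K=c["camera_matrix"],E=c["extrinsics"])
E
```

```text
{'time': 0.0, 'qpos': array([-7.33066385e+01,  7.51542147e+00,  8.53293352e+01,  1.87216920e-03,
        8.72633413e+01, -4.89320238e+00]), 'joint_velocities': array([-0.01820888, -0.0285225 ,  0.07470859,  0.092988  , -0.07112501,
        0.07343559]), 'tau': array([ 4.18311020e-04, -5.59829521e+01, -4.91768289e+01,  7.70364027e-02,
        3.53352854e-02, -8.27565327e-05]), 'ee_pos': array([ 220.60645132, -557.34413031,  217.58367375]), 'ee_rot': array([-1.79892455e+02, -1.10836647e-02,  2.15864623e+01]), 'wrist_force': array([0.13476535, 0.71056805, 0.10391822]), 'moment': array([-0.01058825, -0.05458967,  0.02970237]), 'grasp_force': 0.0, 'width': 93.06822183786223}
```

View pics/scene.png

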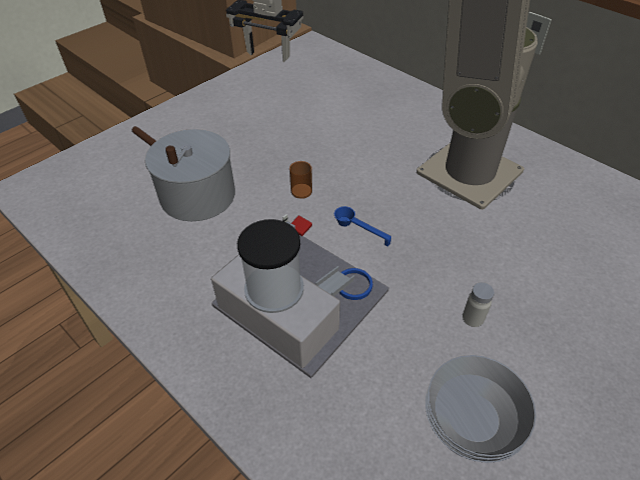

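View pics/top.png

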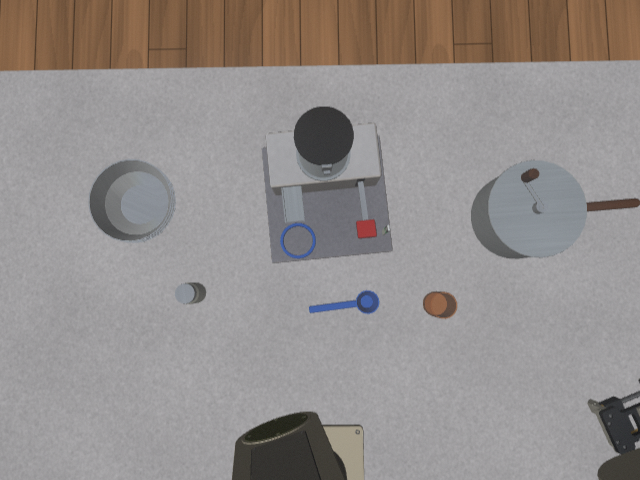

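The scene view shows the layout. In the top view, the cup is at (439,304), the ring at (298,240), the paddle at (366,228), the gauge at (388,229), the scoop at about (345,304) and the shaker at (187,293). Next I'll measure positions by colour and depth.

```bash
python3 - <<'E'
from h import *
W=np.load("top.npy"); I=np.load("top_i.npy"); hsv=cv2.cvtColor(I,cv2.COLOR_RGB2HSV)
v,u=np.indices(W.shape[:2])
d=np.load("top_c.npz");K,E=d["K"],d["E"]
def box(a,b,c,e): return (u>=a)&(u<b)&(v>=c)&(v<e)
def ray(p,z):
    Ei=np.linalg.inv(E); r=Ei[:3,:3]@np.linalg.inv(K)@np.array([p[0],p[1],1]); o=Ei[:3,3]; return o+r*(z-o[2])/r[2]
H,S,V=hsv[...,0],hsv[...,1],hsv[...,2]
ring=box(270,325,215,265)&(S>120)&(H>100)&(H<130)
c,r=cv2.minEnclosingCircle(np.argwhere(ring)[:,::-1].astype(np.float32)); print("ring px",c,r, "pos",ray(c,26)," depth z",np.nanmedian(W[ring][:,2]), np.nanmean(W[ring],0))
p=box(350,385,215,245)&(S>150)&((H<8)|(H>172)); (pc,ps,pa)=cv2.minAreaRect(np.argwhere(p)[:,::-1].astype(np.float32)); print("paddle",pc,ps,pa,ray(pc,116),np.nanmedian(W[p],0))
g=box(382,395,220,240)&(W[...,2]>60); print("gauge",g.sum(),np.nanmedian(W[g],0))
cup=box(415,465,285,325)&(W[...,2]>70); print("cup rim",cup.sum(),np.nanmin(W[cup],0),np.nanmax(W[cup],0))
if cup.sum()>10:
    c,r=cv2.minEnclosingCircle(np.argwhere(cup)[:,::-1].astype(np.float32)); print(c,r,ray(c,80))
# housing top edge orientation
h=box(255,390,110,200)&(abs(W[...,2]-118)<6); q=W[h][:,:2].astype(np.float32); print("housing",cv2.minAreaRect(q))
f=box(255,400,185,270)&(abs(W[...,2]-9)<7)&(V<120); print("foot",f.sum(), cv2.minAreaRect(W[f][:,:2].astype(np.float32)))
for n,b in dict(shaker=box(165,210,275,310),scoop=box(300,385,285,320),popper=box(470,640,150,270),bowls=box(80,185,150,250)).items():
    m=b&(W[...,2]>8); print(n,np.nanmin(W[m],0).round(),np.nanmax(W[m],0).round())
E
```

```text
ring px (297.4120788574219, 240.04945373535156) 17.513574600219727 pos [524.19968233  34.07225005  26.        ]  depth z 26.035112109974875 [523.88847827  33.93381389  25.95172225]
paddle (365.80487060546875, 228.243896484375) (15.46041488647461, 17.448183059692383) 83.6598129272461 [ 539.50453446 -114.54549826  116.        ] [ 539.55926646 -114.54635389  116.69773537]
gauge 33 [ 540.4063465  -160.87349775   99.75634529]
cup rim 164 [ 349.74119715 -308.4796884    70.04867252] [ 405.4783556  -251.61704841   84.80223971]
(442.79193115234375, 304.47515869140625) 13.961735725402832 [ 376.67316162 -279.59370573   80.        ]
housing ((685.7241821289062, -27.484703063964844), (150.35519409179688, 239.7789306640625), 5.021873950958252)
foot 2757 ((573.3177490234375, -38.76177978515625), (176.13731384277344, 279.0738830566406), 4.561641216278076)
shaker [385. 240.   8.] [431. 292. 106.]
scoop [ 359. -147.    8.] [416.   9.  35.]
popper [ 475. -692.    8.] [ 676. -365.  210.]
bowls [521. 304.   9.] [703. 489.  99.]
```

Call:
play_rows:
  targets:
    - [0, 0, 0, 0, 0, 0.5, 93]
    - [0, 0, 0, 0, 0, 0.95, 93]
    - [0, 0, 0, 0, 0, 0.95, 93]
    - [0, 0, 0, 0, 0, 0.46, 93]
    - [0.3, -0.45, 0, 0, 0, 0, 93]
    - [0.6, -0.9, 0, 0, 0, 0, 93]
    - [0.6, -0.9, 0, 0, 0, 0, 93]
    - [0.6, -0.9, 0.2, 0, 0, 0, 93]
    - [0.6, -0.9, 0.2, 0, 0, 0, 93]
    - [0.6, -0.9, 0.2, 0, 0, 0, 93]
    - [0.6, -0.9, 0.2, 0, 0, 0, 93]
    - [0.6, -0.9, 0.2, 0, 0, 0, 93]
  force: 6

```text
time: 1.1
ee_pos: [298.6, -413.4, 198.1]
ee_rot: [-180.0, 0.0, 5.3]
wrist_force: [0.5, -0.4, -0.0]
width: 92.7
grasp_force: 0.0
```

```bash
cat >> h.py <<'E'
from scipy.spatial.transform import Rotation as Ro
def units(p,yaw=5.1):
    s=bot.read_state(); R=Ro.from_euler('xyz',s["ee_rot"],degrees=True)
    T=Ro.from_euler('xyz',[180,0,yaw],degrees=True)
    print("t",round(s["time"],2),"pos",s["ee_pos"].round(1),"rot",s["ee_rot"].round(2),"F",s["wrist_force"].round(2),"w",round(s["width"],1),"g",round(s["grasp_force"],1))
    print("shift",(R.inv().apply(np.array(p)-s["ee_pos"])/20).round(2),"turn",((R.inv()*T).as_rotvec()/0.1).round(3))
E
python3 -c "
from h import *
units([377.3,-279.8,130])"
```

```text
t 1.1 pos [ 298.6 -413.4  198.1] rot [-179.96    0.      5.34] F [ 0.51 -0.42 -0.01] w 92.7 g 0.0
shift [ 4.54 -6.29  3.41] turn [-0.007  0.001  0.041]
```

Call:
play_rows:
  targets:
    - [0.6, -0.9, 0.4, 0, 0, 0, 93]
    - [0.6, -0.9, 0.4, 0, 0, 0, 93]
    - [0.6, -0.9, 0.4, 0, 0, 0, 93]
    - [0.6, -0.9, 0.4, 0, 0, 0, 93]
    - [0.6, -0.9, 0.4, 0, 0, 0, 93]
    - [0.6, -0.8, 0.4, 0, 0, 0, 93]
    - [0.6, -0.6, 0.4, 0, 0, 0, 93]
    - [0.34, -0.39, 0.3, 0, 0, 0, 93]
    - [0, 0, 0.3, 0, 0, 0, 93]
    - [0, 0, 0, 0, 0, 0, 93]

```text
time: 1.93
ee_pos: [376.6, -280.9, 129.2]
ee_rot: [-179.9, 0.1, 5.3]
wrist_force: [-0.1, -1.0, -0.7]
width: 92.9
grasp_force: 0.0
```

```bash
python3 - <<'E'
from h import *
units([377.3,-279.8,36])
s=bot.read_state()
c=imaging.read_camera("wrist"); cv2.imwrite("pics/w1.png",c["img"][...,::-1]); print(np.array(c["mount"]).round(2).tolist(), np.array(c["camera_matrix"]).tolist())
E
```

```text
t 1.93 pos [ 376.6 -280.9  129.2] rot [-1.7992e+02  1.0000e-01  5.3400e+00] F [-0.09 -1.03 -0.7 ] w 92.9 g 0.0
shift [ 0.05 -0.04  4.66] turn [-0.014  0.017  0.042]
[[0.0, -0.95, -0.3, 84.96], [1.0, 0.0, 0.0, -0.45], [0.0, -0.3, 0.95, -167.12], [0.0, 0.0, 0.0, 1.0]] [[343.30339913419476, 0.0, 317.1379432187948], [0.0, 343.30339913419476, 241.1412866755902], [0.0, 0.0, 1.0]]
```

View pics/w1.png

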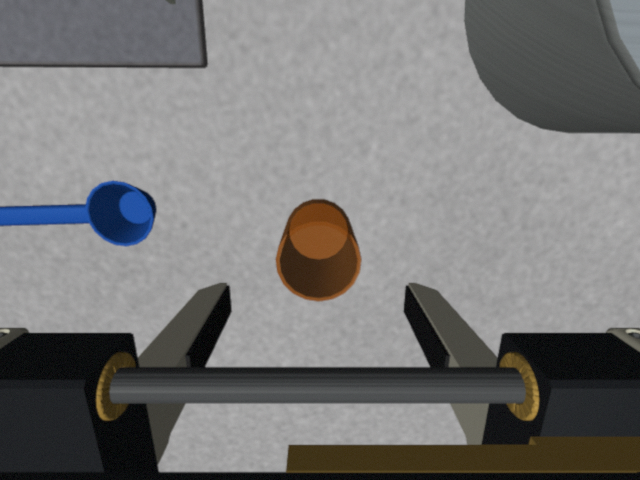

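The wrist view shows the cup centred between the fingers: its rim is around (319,259) and the fingertips are at x=230 and x=405. I'll descend and grip gently.

Call:
play_rows:
  targets:
    - [0.1, -0.04, 0.4, 0, 0, 0.04, 93]
    - [0, 0, 0.7, 0, 0, 0, 93]
    - [0, 0, 0.7, 0, 0, 0, 93]
    - [0, 0, 0.7, 0, 0, 0, 93]
    - [0, 0, 0.7, 0, 0, 0, 93]
    - [0, 0, 0.6, 0, 0, 0, 93]
    - [0, 0, 0.5, 0, 0, 0, 93]
    - [0, 0, 0.3, 0, 0, 0, 80]
    - [0, 0, 0, 0, 0, 0, 70]
    - [0, 0, 0, 0, 0, 0, 66]
    - [0, 0, 0, 0, 0, 0, 64]
    - [0, 0, 0, 0, 0, 0, 62]
  force: 6

```text
time: 2.98
ee_pos: [379.7, -281.4, 39.5]
ee_rot: [179.9, -0.1, 5.0]
wrist_force: [-0.2, -0.2, 0.1]
width: 65.0
grasp_force: 0.0
```

Call:
play_rows:
  targets:
    - [0, 0, 0, 0, 0, 0, 60]
    - [0, 0, 0, 0, 0, 0, 59]
    - [0, 0, 0, 0, 0, 0, 58]
    - [0, 0, 0, 0, 0, 0, 57]
    - [0, 0, 0, 0, 0, 0, 55]
    - [0, 0, 0, 0, 0, 0, 52]
    - [0, 0, 0, 0, 0, 0, 50]
    - [0, 0, 0, 0, 0, 0, 50]
  force: 6

```text
time: 3.65
ee_pos: [379.4, -281.1, 39.0]
ee_rot: [180.0, -0.0, 5.0]
wrist_force: [-1.5, -0.7, 6.2]
width: 58.5
grasp_force: 6.0
```

Call:
play_rows:
  targets:
    - [0, 0, -0.2, 0, 0, 0, 50]
    - [0, 0, -0.4, 0, 0, 0, 50]
    - [0, 0, -0.6, 0, 0, 0, 50]
    - [0, 0, -0.6, 0, 0, 0, 50]
    - [0, 0, -0.6, 0, 0, 0, 50]
    - [0, 0, -0.6, 0, 0, 0, 50]
    - [0, 0, -0.4, 0, 0, 0, 50]
    - [0, 0, -0.1, 0, 0, 0, 50]

```text
time: 4.32
ee_pos: [380.1, -281.7, 111.0]
ee_rot: [179.9, -0.1, 5.0]
wrist_force: [-0.3, -0.1, -1.3]
width: 58.4
grasp_force: 6.0
```

```bash
python3 -c "
from h import *
units([524.2,34.1,110])"
```

```text
t 4.32 pos [ 380.1 -281.7  111. ] rot [ 1.7986e+02 -1.3000e-01  4.9800e+00] F [-0.34 -0.1  -1.26] w 58.4 g 6.0
shift [  8.55 -15.11   0.03] turn [ 0.024 -0.022 -0.022]
```

Call:
play_rows:
  targets:
    - [0.1, -0.4, 0, 0, 0, 0, 50]
    - [0.2, -0.8, 0, 0, 0, 0, 50]
    - [0.3, -0.9, 0, 0, 0, 0, 50]
    - [0.3, -0.9, 0, 0, 0, 0, 50]
    - [0.3, -0.9, 0, 0, 0, 0, 50]
    - [0.4, -0.9, 0, 0, 0, 0, 50]
    - [0.4, -0.9, 0, 0, 0, 0, 50]
    - [0.4, -0.9, 0, 0, 0, 0, 50]
    - [0.4, -0.9, 0, 0, 0, 0, 50]
    - [0.5, -0.9, 0, 0, 0, 0, 50]
    - [0.5, -0.9, 0, 0, 0, 0, 50]
    - [0.6, -0.9, 0, 0, 0, 0, 50]

```text
time: 5.32
ee_pos: [448.4, -68.3, 107.7]
ee_rot: [-180.0, 0.1, 5.0]
wrist_force: [0.2, -0.2, -0.9]
width: 58.3
grasp_force: 6.0
```

Call:
play_rows:
  targets:
    - [0.6, -0.9, 0, 0, 0, 0, 50]
    - [0.6, -0.9, 0, 0, 0, 0, 50]
    - [0.6, -0.9, 0, 0, 0, 0, 50]
    - [0.6, -0.9, 0, 0, 0, 0, 50]
    - [0.6, -0.7, 0, 0, 0, 0, 50]
    - [0.4, -0.4, 0, 0, 0, 0, 50]
    - [0.1, -0.1, 0, 0, 0, 0, 50]
    - [0, 0, 0, 0, 0, 0, 50]
    - [0, 0, 0, 0, 0, 0, 50]

```text
time: 6.07
ee_pos: [509.9, 31.3, 108.1]
ee_rot: [180.0, 0.1, 5.0]
wrist_force: [-0.1, -0.7, -0.7]
width: 58.5
grasp_force: 6.0
```

```bash
python3 - <<'E'
from h import *
units([524.2,34.1,110])
s=bot.read_state()
for n in ("wrist","top"):
    c=imaging.read_camera(n); cv2.imwrite(f"pics/{n}2.png",c["img"][...,::-1]); np.save(f"{n}2_z.npy",c["z_map"]); np.save(f"{n}2_i.npy",c["img"])
E
```

```text
t 6.07 pos [509.9  31.3 108.1] rot [1.7999e+02 7.0000e-02 4.9700e+00] F [-0.06 -0.71 -0.73] w 58.5 g 6.0
shift [ 0.73 -0.08 -0.09] turn [ 0.002  0.012 -0.022]
```

View pics/wrist2.png

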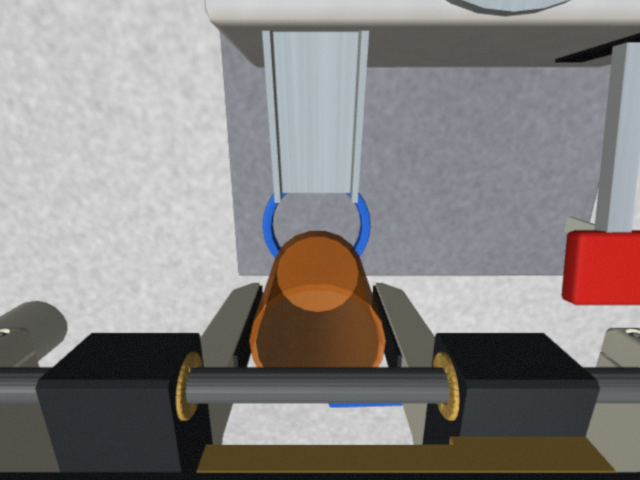

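The wrist view shows the ring arc at (265–370, 195–255), partly hidden by the cup and about 15 mm ahead of it. The chute is above it and the paddle is on the right. I'll fit the ring and the cup in the same view.

```bash
python3 - <<'E'
from h import *
from scipy.optimize import least_squares
K=np.array([[343.3034,0,317.138],[0,343.3034,241.141],[0,0,1]])
c=imaging.read_camera("wrist"); M=np.array(c["mount"]); s=bot.read_state()
I=c["img"]; hsv=cv2.cvtColor(I,cv2.COLOR_RGB2HSV); z=c["z_map"].astype(float); v,u=np.indices(z.shape)
P=np.stack([(u-K[0,2])/K[0,0]*z,(v-K[1,2])/K[1,1]*z,z],-1)@M[:3,:3].T+M[:3,3]; P[z==0]=np.nan
H,S=hsv[...,0],hsv[...,1]
wz=s["ee_pos"][2]-P[...,2]
b=(H>100)&(H<130)&(S>120)&(v<290)&(u>240)&(u<390)
t=b&(wz>23); print("ring z",np.nanmedian(wz[b]),t.sum())
def fit(q,r,x0):
    g=least_squares(lambda p:np.hypot(q[:,0]-p[0],q[:,1]-p[1])-r,x0,loss='soft_l1'); return g.x.round(2),np.sqrt(np.mean(g.fun**2)).round(2)
print("ring tool xy",fit(P[t][:,:2],37.5,[15,0]))
a=(H>5)&(H<20)&(S>120)&(u>240)&(u<400)&(v>225)&(v<360)
print("cup z range",np.nanpercentile(wz[a],[1,50,99]))
w=a&(wz>72)&(wz<135)&(P[...,0]>0)
print(w.sum(),"cup",fit(P[w][:,:2],29,[0,0]))
for lo,hi in((70,90),(90,110),(110,130)):
    q=w&(wz>lo)&(wz<hi)
    if q.sum()>30: print(lo,fit(P[q][:,:2],29,[0,0]))
r=a&(wz>144); print("rim",r.sum(),fit(P[r][:,:2],27.5,[0,0]))
# chute end
ch=(u>280)&(u<350)&(v>150)&(v<190); print("chute end tool",np.nanmin(P[ch][:,0]),np.nanmedian(P[ch][:,1]),wz[185,318],wz[100,318],P[185,318],P[100,318])
R=Ro.from_euler('xyz',s["ee_rot"],degrees=True)
print(s["ee_pos"],R.inv().apply(np.array([524.2,34.1,26])-s["ee_pos"]))
E
```

```text
ring z 26.98213100624116 1067
ring tool xy (array([17.5 , -1.46]), np.float64(2.23))
cup z range [ 73.82964648 118.97744865 151.14938471]
3291 cup (array([-1.39, -0.3 ]), np.float64(0.29))
70 (array([-1.43, -0.25]), np.float64(0.2))
90 (array([-1.4 , -0.26]), np.float64(0.21))
110 (array([-1.37, -0.33]), np.float64(0.27))
rim 2426 (array([-0.31, -0.31]), np.float64(1.03))
chute end tool 55.426502768806536 -1.5843478530160637 87.32584638035993 99.40566436168459 [5.77630501e+01 2.60886984e-02 2.11977027e+01] [ 9.98930886e+01 -4.63758556e-02  9.11788474e+00]
[510.07541273  30.97182306 108.5235491 ] [14.37000122 -1.92022853 82.51812771]
```

Call:
play_rows:
  targets:
    - [0.1, 0, 0, 0, 0, 0, 50]
    - [0.2, -0.03, 0, 0, 0, 0, 50]
    - [0.3, -0.04, 0, 0, 0, 0, 50]
    - [0.2, 0, 0, 0, 0, 0, 50]
    - [0.1, 0, 0.1, 0, 0, 0, 50]
    - [0, 0, 0.3, 0, 0, 0, 50]
    - [0, 0, 0.4, 0, 0, 0, 50]
    - [0, 0, 0.3, 0, 0, 0, 50]
    - [0, 0, 0.2, 0, 0, 0, 50]
    - [0, 0, 0.1, 0, 0, 0, 50]
    - [0, 0, 0, 0, 0, 0, 50]

```text
time: 7.13
ee_pos: [527.6, 34.7, 79.6]
ee_rot: [-180.0, 0.1, 5.0]
wrist_force: [-0.9, -0.9, -0.5]
width: 58.2
grasp_force: 6.0
```

```bash
python3 - <<'E'
from h import *
units([526.3,34.1,53])
c=imaging.read_camera("wrist"); a=c["img"][150:350,200:440,::-1]
d=imaging.read_camera("scene"); b=d["img"][230:330,290:420,::-1]
a=cv2.resize(a,(480,400),interpolation=cv2.INTER_CUBIC)
b=cv2.resize(b,(520,400),interpolation=cv2.INTER_CUBIC)
cv2.imwrite("pics/m3.png",np.hstack([a,b])[:, :800] if 0 else cv2.resize(np.hstack([a,b]),(800,320)))
E
```

```text
t 7.13 pos [527.6  34.7  79.6] rot [-1.7999e+02  9.0000e-02  4.9700e+00] F [-0.89 -0.9  -0.5 ] w 58.2 g 6.0
shift [-0.06  0.03  1.33] turn [-0.002  0.016 -0.022]
```

View pics/m3.png

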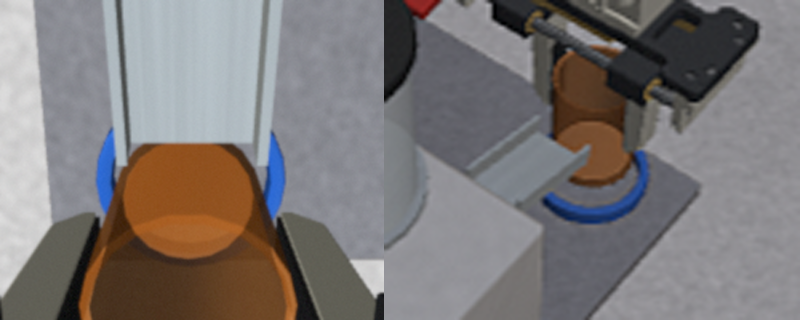

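The cup base sits over the ring: left crop base around (190,195), ring edges at x=100 and x=280. The chute is clear. I'll do one cross-check of ring against cup with the scene camera.

```bash
python3 - <<'E'
from h import *
from scipy.optimize import least_squares
def fit(q,r,x0):
    g=least_squares(lambda p:np.hypot(q[:,0]-p[0],q[:,1]-p[1])-r,x0,loss='soft_l1'); return g.x.round(2),np.sqrt(np.mean(g.fun**2)).round(2),len(q)
for n in("scene","top"):
    W=np.load(f"{n}.npy"); hsv=cv2.cvtColor(np.load(f"{n}_i.npy"),cv2.COLOR_RGB2HSV)
    near=np.hypot(W[...,0]-525,W[...,1]-34)<60
    b=near&(hsv[...,0]>100)&(hsv[...,0]<130)&(hsv[...,1]>120)&(abs(W[...,2]-26)<3)
    print(n,"ring",fit(W[b][:,:2],37.5,[525,34]), np.nanmedian(W[b][:,2]))
    q=W[b][:,:2].astype(np.float32); print("  enclosing",cv2.minEnclosingCircle(q))
c=imaging.read_camera("scene"); W=cloud(c); hsv=cv2.cvtColor(c["img"],cv2.COLOR_RGB2HSV)
a=(np.hypot(W[...,0]-525,W[...,1]-34)<45)&(hsv[...,0]>5)&(hsv[...,0]<20)&(hsv[...,1]>120)&(W[...,2]>45)&(W[...,2]<110)
q=W[a]; print("z",np.nanpercentile(q[:,2],[1,50,99])); print("cup",fit(q[:,:2],29,[525,34]))
E
```

```text
scene ring (array([529.23,  35.09]), np.float64(2.1), 186) 25.46457020306525
  enclosing ((529.1591796875, 34.72314453125), 42.05881881713867)
top ring (array([523.94,  33.97]), np.float64(1.59), 203) 26.086250947204462
  enclosing ((524.3362426757812, 34.03848648071289), 40.20792770385742)
z [ 46.489452    84.48104891 109.2348263 ]
cup (array([528.64,  36.32]), np.float64(2.1), 532)
```

Call:
play_rows:
  targets:
    - [0, 0.03, 0.1, 0, 0, 0, 50]
    - [0, 0, 0.2, 0, 0, 0, 50]
    - [0, 0, 0.25, 0, 0, 0, 50]
    - [0, 0, 0.25, 0, 0, 0, 50]
    - [0, 0, 0.15, 0, 0, 0, 50]
    - [0, 0, 0.1, 0, 0, 0, 50]
    - [0, 0, 0.05, 0, 0, 0, 50]
    - [0, 0, 0, 0, 0, 0, 50]

```text
time: 7.95
ee_pos: [528.2, 34.1, 58.3]
ee_rot: [-180.0, 0.0, 5.0]
wrist_force: [1.0, 0.6, -0.9]
width: 58.4
grasp_force: 6.0
```

Call:
play_rows:
  targets:
    - [0, 0, 0.04, 0, 0, 0, 50]
    - [0, 0, 0.04, 0, 0, 0, 50]
    - [0, 0, 0.04, 0, 0, 0, 50]
    - [0, 0, 0, 0, 0, 0, 50]

```text
time: 8.28
ee_pos: [528.4, 34.1, 56.2]
ee_rot: [180.0, 0.0, 5.0]
wrist_force: [-0.2, 0.3, -0.8]
width: 58.4
grasp_force: 6.0
```

Call:
play_rows:
  targets:
    - [0, 0, 0.03, 0, 0, 0, 50]
    - [0, 0, 0.03, 0, 0, 0, 50]
    - [0, 0, 0.03, 0, 0, 0, 50]
    - [0, 0, 0, 0, 0, 0, 50]

```text
time: 8.62
ee_pos: [528.3, 34.1, 54.3]
ee_rot: [-180.0, 0.0, 5.0]
wrist_force: [0.7, -0.7, -0.2]
width: 58.9
grasp_force: 6.0
```

Call:
play_rows:
  targets:
    - [0, 0, 0.03, 0, 0, 0, 50]
    - [0, 0, 0.02, 0, 0, 0, 50]
    - [0, 0, 0, 0, 0, 0, 50]

```text
time: 8.87
ee_pos: [528.3, 34.1, 53.3]
ee_rot: [-180.0, 0.0, 5.0]
wrist_force: [-0.2, -0.1, -0.7]
width: 58.5
grasp_force: 6.0
```

Call:
play_rows:
  targets:
    - [0, 0, 0.03, 0, 0, 0, 50]
    - [0, 0, 0.02, 0, 0, 0, 50]
    - [0, 0, 0, 0, 0, 0, 50]

```text
time: 9.12
ee_pos: [528.6, 34.1, 53.1]
ee_rot: [180.0, -0.0, 5.0]
wrist_force: [-2.6, 0.3, 4.7]
width: 58.1
grasp_force: 6.0
```

Contact at 5 N, at the height I expected for the floor, so I'll release slowly.

Call:
play_rows:
  targets:
    - [0, 0, -0.01, 0, 0, 0, 58]
    - [0, 0, 0, 0, 0, 0, 59]
    - [0, 0, 0, 0, 0, 0, 61]
    - [0, 0, 0, 0, 0, 0, 64]
    - [0, 0, 0, 0, 0, 0, 70]
    - [0, 0, 0, 0, 0, 0, 80]
    - [0, 0, 0, 0, 0, 0, 88]
    - [0, 0, 0, 0, 0, 0, 88]
    - [0, 0, 0, 0, 0, 0, 88]

```text
time: 9.87
ee_pos: [528.4, 34.1, 52.6]
ee_rot: [180.0, -0.0, 5.0]
wrist_force: [0.0, -0.6, -0.3]
width: 87.1
grasp_force: 0.0
```

```bash
python3 - <<'E'
from h import *
units([528,34,190])
c=imaging.read_camera("wrist"); cv2.imwrite("pics/w4.png",c["img"][...,::-1])
E
```

```text
t 9.87 pos [528.4  34.1  52.6] rot [180.    -0.     4.97] F [ 0.01 -0.57 -0.29] w 87.1 g 0.0
shift [-0.02  0.   -6.87] turn [ 0.    -0.    -0.022]
```

View pics/w4.png

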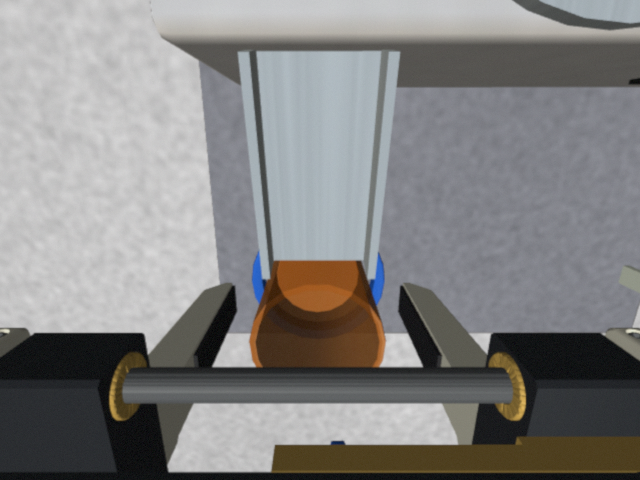

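The cup is seated inside the ring with the fingers clear. I'll lift straight up, then check it from the other cameras.

Call:
play_rows:
  targets:
    - [0, 0, -0.1, 0, 0, 0, 88]
    - [0, 0, -0.3, 0, 0, 0, 88]
    - [0, 0, -0.6, 0, 0, 0, 88]
    - [0, 0, -0.8, 0, 0, 0, 88]
    - [0, 0, -0.8, 0, 0, 0, 88]
    - [0, 0, -0.8, 0, 0, 0, 88]
    - [0, 0, -0.8, 0, 0, 0, 60]
    - [0, 0, -0.8, 0, 0, 0, 30]
    - [0, 0, -0.8, 0, 0, 0, 0]
    - [0, 0, -0.7, 0, 0, 0, 0]
    - [0, 0, -0.4, 0, 0, 0, 0]
    - [0, 0, -0.1, 0, 0, 0, 0]

```text
time: 10.92
ee_pos: [529.7, 34.1, 195.6]
ee_rot: [180.0, -0.2, 5.0]
wrist_force: [0.2, -0.2, 0.4]
width: 52.7
grasp_force: 0.0
```

```bash
python3 - <<'E'
from h import *
units([541.5,-114.5,180])
E
```

```text
t 10.92 pos [529.7  34.1 195.6] rot [179.97  -0.24   4.97] F [ 0.16 -0.22  0.43] w 52.7 g 0.0
shift [-0.06  7.45  0.79] turn [ 0.005 -0.041 -0.022]
```

Call:
play_rows:
  targets:
    - [0, 0.4, 0, 0, 0, 0, 0]
    - [0, 0.8, 0, 0, 0, 0, 0]
    - [0, 0.9, 0, 0, 0, 0, 0]
    - [0, 0.9, 0, 0, 0, 0, 0]
    - [0, 0.9, 0, 0, 0, 0, 0]
    - [0, 0.9, 0, 0, 0, 0, 0]
    - [0, 0.9, 0, 0, 0, 0, 0]
    - [0, 0.9, 0.3, 0, 0, 0, 0]
    - [0, 0.6, 0.3, 0, 0, 0, 0]
    - [-0.06, 0.25, 0.2, 0, 0, 0, 0]
    - [0, 0, 0, 0, 0, 0, 0]

```text
time: 11.83
ee_pos: [538.7, -115.2, 174.3]
ee_rot: [-179.9, 0.2, 4.9]
wrist_force: [-0.0, -0.2, -0.7]
width: 0.7
grasp_force: 0.0
```

```bash
python3 - <<'E'
from h import *
units([541.5,-114.5,125])
K=np.array([[343.3034,0,317.138],[0,343.3034,241.141],[0,0,1]])
s=bot.read_state(); c=imaging.read_camera("wrist"); M=np.array(c["mount"])
z=c["z_map"].astype(float); v,u=np.indices(z.shape); hsv=cv2.cvtColor(c["img"],cv2.COLOR_RGB2HSV)
P=np.stack([(u-K[0,2])/K[0,0]*z,(v-K[1,2])/K[1,1]*z,z],-1)@M[:3,:3].T+M[:3,3]
wz=s["ee_pos"][2]-P[...,2]
p=(z>0)&(hsv[...,1]>150)&((hsv[...,0]<4)|(hsv[...,0]>172))&(wz>108)&(wz<124)
print("paddle",p.sum(),P[p].min(0).round(1),P[p].max(0).round(1),np.median(P[p],0).round(1),np.median(wz[p]))
d=imaging.read_camera("scene"); cv2.imwrite("pics/s5.png",np.hstack([cv2.resize(d["img"][200:320,270:400,::-1],(390,360)),cv2.resize(c["img"][...,::-1],(400,300))[:,:].copy() if 0 else cv2.copyMakeBorder(cv2.resize(c["img"][...,::-1],(400,300)),0,60,0,0,cv2.BORDER_CONSTANT)]))
t=imaging.read_camera("top"); W=cloud(t); h=cv2.cvtColor(t["img"],cv2.COLOR_RGB2HSV)
a=(np.hypot(W[...,0]-525,W[...,1]-34)<45)&(h[...,0]>5)&(h[...,0]<20)&(h[...,1]>120)&(W[...,2]>85)
if a.sum(): print("cup rim z",np.median(W[a][:,2]),W[a].min(0),W[a].max(0))
E
```

```text
t 11.83 pos [ 538.7 -115.2  174.3] rot [-179.93    0.19    4.88] F [-0.01 -0.22 -0.65] w 0.7 g 0.0
shift [ 0.15 -0.02  2.47] turn [-0.012  0.034 -0.038]
paddle 2877 [-13.6 -18.9  52.9] [22.8 19.9 64.7] [ 5.3  0.2 57.4] 116.93137268954905
cup rim z 94.19674648301554 [497.16934711   8.01064863  85.57074832] [542.50915288  62.03709709  97.73459711]
```

View pics/s5.png

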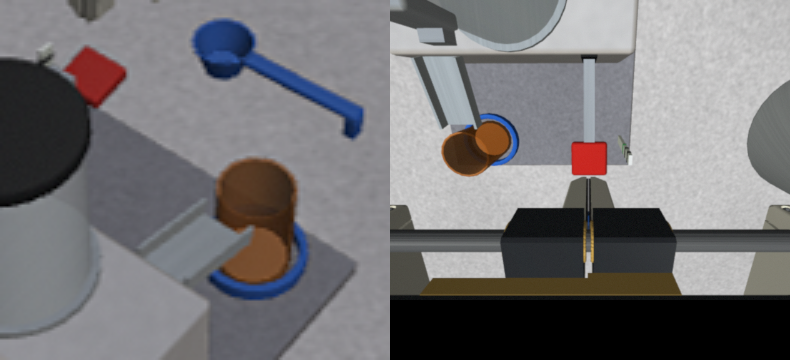

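The cup is upright in the ring with its rim at 94 mm. The paddle is about 4 mm ahead of the tool in x, so I'll centre on it and come down to just above it.

Call:
play_rows:
  targets:
    - [0.1, 0, 0.1, 0, 0, 0, 0]
    - [0.1, 0, 0.3, 0, 0, 0, 0]
    - [0, 0, 0.5, 0, 0, 0, 0]
    - [0, 0, 0.5, 0, 0, 0, 0]
    - [0, 0, 0.5, 0, 0, 0, 0]
    - [0, 0, 0.4, 0, 0, 0, 0]
    - [0, 0, 0.2, 0, 0, 0, 0]
    - [0, 0, 0.1, 0, 0, 0, 0]
    - [0, 0, 0, 0, 0, 0, 0]

```text
time: 12.73
ee_pos: [543.7, -114.0, 123.9]
ee_rot: [-180.0, 0.1, 5.0]
wrist_force: [-0.0, 0.2, 0.7]
width: 0.6
grasp_force: 0.0
```

Call:
play_rows:
  targets:
    - [0, 0, 0.1, 0, 0, 0, 0]
    - [0, 0, 0.1, 0, 0, 0, 0]
    - [0, 0, 0.1, 0, 0, 0, 0]
    - [0, 0, 0.1, 0, 0, 0, 0]
    - [0, 0, 0.1, 0, 0, 0, 0]
    - [0, 0, 0.1, 0, 0, 0, 0]
    - [0, 0, 0, 0, 0, 0, 0]

```text
time: 13.32
ee_pos: [544.0, -114.2, 112.7]
ee_rot: [180.0, 0.0, 5.0]
wrist_force: [-1.5, -0.2, 4.7]
width: 0.7
grasp_force: 2.3
```

Call:
play_rows:
  targets:
    - [0, 0, 0.1, 0, 0, 0, 0]
    - [0, 0, 0.15, 0, 0, 0, 0]
    - [0, 0, 0.15, 0, 0, 0, 0]
    - [0, 0, 0.15, 0, 0, 0, 0]
    - [0, 0, 0.15, 0, 0, 0, 0]
    - [0, 0, 0.15, 0, 0, 0, 0]
    - [0, 0, 0.15, 0, 0, 0, 0]
    - [0, 0, 0.1, 0, 0, 0, 0]
    - [0, 0, 0, 0, 0, 0, 0]

```text
time: 14.07
ee_pos: [543.6, -114.2, 90.0]
ee_rot: [180.0, 0.1, 5.0]
wrist_force: [-3.1, -0.8, 4.3]
width: 0.7
grasp_force: 2.4
```

Call:
play_rows:
  targets:
    - [0, 0, 0.1, 0, 0, 0, 0]
    - [0, 0, 0.1, 0, 0, 0, 0]
    - [0, 0, 0.1, 0, 0, 0, 0]
    - [0, 0, 0.1, 0, 0, 0, 0]
    - [0, 0, 0.1, 0, 0, 0, 0]
    - [0, 0, 0.1, 0, 0, 0, 0]
    - [0, 0, 0, 0, 0, 0, 0]

```text
time: 14.65
ee_pos: [544.3, -114.2, 78.8]
ee_rot: [180.0, -0.0, 5.0]
wrist_force: [-4.0, -0.6, 8.1]
width: 0.4
grasp_force: 4.2
```

```bash
cat > pad.py <<'E'
from h import *
K=np.array([[343.3034,0,317.138],[0,343.3034,241.141],[0,0,1]])
units([544,-114.2,66])
s=bot.read_state(); c=imaging.read_camera("wrist"); M=np.array(c["mount"])
z=c["z_map"].astype(float); v,u=np.indices(z.shape); hsv=cv2.cvtColor(c["img"],cv2.COLOR_RGB2HSV)
P=np.stack([(u-K[0,2])/K[0,0]*z,(v-K[1,2])/K[1,1]*z,z],-1)@M[:3,:3].T+M[:3,3]
p=(z>0)&(hsv[...,1]>150)&((hsv[...,0]<4)|(hsv[...,0]>172))&(abs(P[...,0])<40)&(abs(P[...,1])<30)
q=P[p]; q[:,2]=s["ee_pos"][2]-q[:,2]
A=np.c_[q[:,:2],np.ones(len(q))]; k=np.ones(len(q),bool)
for _ in range(6):
    co=np.linalg.lstsq(A[k],q[k,2],rcond=None)[0]; r=q[:,2]-A@co; k=abs(r)<max(1,2*np.median(abs(r)))
print("n",k.sum(),"plane",co.round(3),"x",q[k,0].min().round(1),q[k,0].max().round(1),"y",q[k,1].min().round(1),q[k,1].max().round(1),"tilt deg",np.degrees(np.arctan(co[0])).round(1))
xc=q[k,0].max()-19*np.cos(np.arctan(co[0])); print("centre x",xc.round(1),"height there",(co[0]*xc+co[2]).round(1))
cv2.imwrite("pics/pad.png",c["img"][...,::-1])
E
python3 pad.py
```

```text
t 14.65 pos [ 544.3 -114.2   78.8] rot [ 1.7999e+02 -3.0000e-02  4.9700e+00] F [-4.   -0.6   8.14] w 0.4 g 4.2
shift [-0.02 -0.    0.64] turn [ 0.002 -0.005 -0.022]
n 1044 plane [ 2.600e-02 -2.000e-03  7.925e+01] x -10.2 14.7 y -18.6 20.3 tilt deg 1.5
centre x -4.3 height there 79.1
```

The paddle stays level, so the TCP height is the paddle height. I'll go to just above the third click, then feel for it in small steps.

Call:
play_rows:
  targets:
    - [0, 0, 0.1, 0, 0, 0, 0]
    - [0, 0, 0.1, 0, 0, 0, 0]
    - [0, 0, 0.1, 0, 0, 0, 0]
    - [0, 0, 0.1, 0, 0, 0, 0]
    - [0, 0, 0.05, 0, 0, 0, 0]
    - [0, 0, 0, 0, 0, 0, 0]

```text
time: 15.2
ee_pos: [545.0, -114.1, 70.1]
ee_rot: [180.0, -0.1, 5.0]
wrist_force: [-1.7, -1.0, 6.0]
width: 0.7
grasp_force: 3.3
```

Call:
play_rows:
  targets:
    - [0, 0, 0.04, 0, 0, 0, 0]
    - [0, 0, 0.03, 0, 0, 0, 0]
    - [0, 0, 0, 0, 0, 0, 0]

```text
time: 15.45
ee_pos: [545.1, -114.1, 68.9]
ee_rot: [180.0, -0.1, 5.0]
wrist_force: [-1.4, -0.3, 6.4]
width: 0.5
grasp_force: 3.6
```

Call:
play_rows:
  targets:
    - [0, 0, 0.03, 0, 0, 0, 0]
    - [0, 0, 0.03, 0, 0, 0, 0]
    - [0, 0, 0, 0, 0, 0, 0]

```text
time: 15.7
ee_pos: [545.2, -114.1, 67.9]
ee_rot: [180.0, -0.1, 5.0]
wrist_force: [-0.7, 0.1, 8.0]
width: 0.3
grasp_force: 4.0
```

```bash
python3 pad.py
```

```text
t 15.7 pos [ 545.2 -114.1   67.9] rot [ 1.7997e+02 -1.4000e-01  4.9800e+00] F [-0.65  0.08  8.01] w 0.3 g 4.0
shift [-0.06 -0.    0.1 ] turn [ 0.005 -0.024 -0.021]
n 1052 plane [ 8.2000e-02 -2.0000e-03  6.7939e+01] x -8.4 15.2 y -18.7 20.3 tilt deg 4.7
centre x -3.7 height there 67.6
```

Call:
play_rows:
  targets:
    - [0, 0, 0.03, 0, 0, 0, 0]
    - [0, 0, 0.02, 0, 0, 0, 0]
    - [0, 0, 0, 0, 0, 0, 0]
    - [0, 0, 0, 0, 0, 0, 0]

```text
time: 16.08
ee_pos: [545.3, -114.1, 67.1]
ee_rot: [180.0, -0.2, 5.0]
wrist_force: [-1.5, 0.6, 8.2]
width: 0.7
grasp_force: 4.3
```

Call:
play_rows:
  targets:
    - [0, 0, 0.03, 0, 0, 0, 0]
    - [0, 0, 0.02, 0, 0, 0, 0]
    - [0, 0, 0, 0, 0, 0, 0]
    - [0, 0, 0, 0, 0, 0, 0]

```text
time: 16.42
ee_pos: [545.5, -114.1, 66.2]
ee_rot: [180.0, -0.2, 5.0]
wrist_force: [-2.0, 0.5, 9.1]
width: 0.3
grasp_force: 4.6
```

Call:
play_rows:
  targets:
    - [0, 0, 0.03, 0, 0, 0, 0]
    - [0, 0, 0.02, 0, 0, 0, 0]
    - [0, 0, 0, 0, 0, 0, 0]
    - [0, 0, 0, 0, 0, 0, 0]

```text
time: 16.75
ee_pos: [545.6, -114.1, 65.4]
ee_rot: [180.0, -0.2, 5.0]
wrist_force: [-1.8, 0.5, 9.7]
width: 0.5
grasp_force: 4.8
```

```bash
python3 pad.py; python3 - <<'E'
import cv2
i=cv2.imread("pics/pad.png"); cv2.imwrite("pics/pad2.png",cv2.resize(i[200:330,250:450],(800,520),interpolation=cv2.INTER_CUBIC))
E
```

```text
t 16.75 pos [ 545.6 -114.1   65.4] rot [179.97  -0.18   4.98] F [-1.76  0.54  9.74] w 0.5 g 4.8
shift [-0.08 -0.   -0.03] turn [ 0.005 -0.031 -0.021]
n 1054 plane [ 0.09  -0.    65.348] x -8.6 15.4 y -18.7 20.2 tilt deg 5.1
centre x -3.6 height there 65.0
```

Force is still building with no drop yet, so the click isn't passed. I'll continue in 0.6 mm steps.

Call:
play_rows:
  targets:
    - [0, 0, 0.03, 0, 0, 0, 0]
    - [0, 0, 0, 0, 0, 0, 0]
    - [0, 0, 0, 0, 0, 0, 0]

```text
time: 17.05
ee_pos: [545.7, -114.1, 64.8]
ee_rot: [180.0, -0.2, 5.0]
wrist_force: [-1.2, 0.9, 9.0]
width: 0.5
grasp_force: 4.9
```

Call:
play_rows:
  targets:
    - [0, 0, 0.03, 0, 0, 0, 0]
    - [0, 0, 0, 0, 0, 0, 0]
    - [0, 0, 0, 0, 0, 0, 0]

```text
time: 17.3
ee_pos: [545.7, -114.1, 64.2]
ee_rot: [180.0, -0.2, 5.0]
wrist_force: [-1.5, 1.3, 9.9]
width: 0.3
grasp_force: 4.9
```

```bash
python3 pad.py; python3 - <<'E'
from h import *
K=np.array([[343.3034,0,317.138],[0,343.3034,241.141],[0,0,1]])
s=bot.read_state(); c=imaging.read_camera("wrist"); M=np.array(c["mount"])
z=c["z_map"].astype(float); v,u=np.indices(z.shape)
P=np.stack([(u-K[0,2])/K[0,0]*z,(v-K[1,2])/K[1,1]*z,z],-1)@M[:3,:3].T+M[:3,3]
wz=s["ee_pos"][2]-P[...,2]
g=(z>0)&(abs(P[...,1]-47)<9)&(abs(P[...,0])<15)&(wz>20)&(wz<125)
print("gauge n",g.sum(),"top z",np.percentile(wz[g],[50,90,95,99]) if g.sum() else None, "u",u[g].min(),u[g].max(),"v",v[g].min(),v[g].max())
f=(z>0)&(P[...,0]>60)&(P[...,0]<110)&(abs(P[...,1]+45)<25); print("foot plate z(about 14 or less)",np.median(wz[f]), "shelf",np.median(wz[(z>0)&(P[...,1]>80)&(P[...,1]<130)&(P[...,0]>40)&(P[...,0]<90)]))
a,b=max(u[g].min()-60,0),min(u[g].max()+60,640); e,d=max(v[g].min()-60,0),min(v[g].max()+60,480)
im=np.ascontiguousarray(c["img"][e:d,a:b,::-1]); k=min(780/im.shape[1],580/im.shape[0]); print(a,e,k)
cv2.imwrite("pics/g6.png",cv2.resize(im,None,fx=k,fy=k,interpolation=cv2.INTER_CUBIC))
E
```

```text
t 17.3 pos [ 545.7 -114.1   64.2] rot [179.97  -0.19   4.98] F [-1.46  1.27  9.89] w 0.3 g 4.9
shift [-0.09 -0.   -0.09] turn [ 0.006 -0.034 -0.021]
n 1057 plane [8.9000e-02 1.0000e-03 6.4234e+01] x -9.8 15.9 y -18.6 20.1 tilt deg 5.1
centre x -3.0 height there 64.0
gauge n 1118 top z [66.53150817 89.15393044 93.08364715 96.47083125] u 386 434 v 268 338
foot plate z(about 14 or less) 71.0113911925015 shelf 0.8321511064044245
326 208 3.0526315789473686
```

View pics/g6.png

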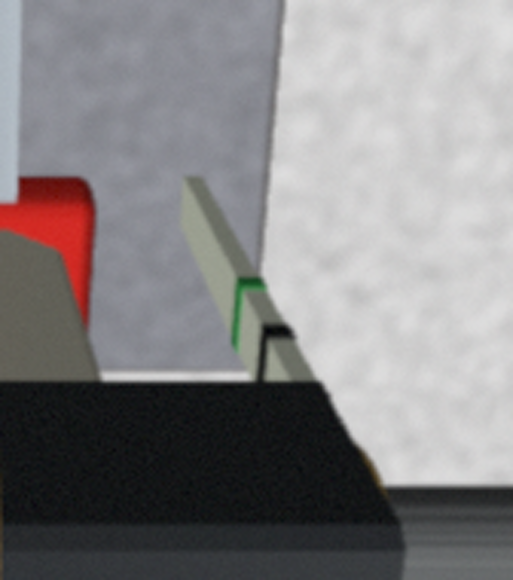

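The view shows the gauge post with its green mark at full-image pixel (406,304) and the second black mark below it in the picture. I'll measure the mark heights in the same depth image as the paddle.

```bash
python3 - <<'E'
from h import *
K=np.array([[343.3034,0,317.138],[0,343.3034,241.141],[0,0,1]])
s=bot.read_state(); c=imaging.read_camera("wrist"); M=np.array(c["mount"])
z=c["z_map"].astype(float); v,u=np.indices(z.shape); hsv=cv2.cvtColor(c["img"],cv2.COLOR_RGB2HSV)
P=np.stack([(u-K[0,2])/K[0,0]*z,(v-K[1,2])/K[1,1]*z,z],-1)@M[:3,:3].T+M[:3,3]
wz=s["ee_pos"][2]-P[...,2]
b=(u>395)&(u<425)&(v>290)&(v<333)
g=b&(hsv[...,0]>45)&(hsv[...,0]<85)&(hsv[...,1]>90); print("green",g.sum(),np.percentile(wz[g],[5,25,50,75,95]).round(1))
k=b&(hsv[...,2]<60)&(u>408)&(v<332)&(abs(P[...,1]-47)<9); print("black",k.sum(),np.percentile(wz[k],[5,25,50,75,95]).round(1))
E
```

```text
green 67 [65.1 66.1 67.1 68.1 69.6]
black 59 [81.4 82.5 83.3 84.5 85.8]
```

In the same depth frame, the green mark is at 67.1 mm and the paddle at 64.1 mm. That puts the paddle just past the third click and well above the stop, so I'll ease back about 1.2 mm and verify.

Call:
play_rows:
  targets:
    - [0, 0, -0.03, 0, 0, 0, 0]
    - [0, 0, -0.03, 0, 0, 0, 0]
    - [0, 0, 0, 0, 0, 0, 0]
    - [0, 0, 0, 0, 0, 0, 0]
    - [0, 0, 0, 0, 0, 0, 0]
    - [0, 0, 0, 0, 0, 0, 0]
    - [0, 0, 0, 0, 0, 0, 0]

```text
time: 18.03
ee_pos: [545.6, -114.1, 65.4]
ee_rot: [180.0, -0.2, 5.0]
wrist_force: [-2.0, 0.4, 9.5]
width: 0.8
grasp_force: 4.9
```

```bash
python3 pad.py; python3 - <<'E'
from h import *
t=imaging.read_camera("scene"); cv2.imwrite("pics/end.png",cv2.resize(t["img"][150:330,200:440,::-1],(800,600),interpolation=cv2.INTER_CUBIC))
E
```

```text
t 18.03 pos [ 545.6 -114.1   65.4] rot [179.97  -0.18   4.98] F [-2.02  0.45  9.51] w 0.8 g 4.9
shift [-0.08 -0.   -0.03] turn [ 0.006 -0.032 -0.021]
n 1044 plane [ 8.4000e-02 -4.0000e-03  6.5549e+01] x -8.7 15.5 y -18.6 20.2 tilt deg 4.8
centre x -3.4 height there 65.3
```

View pics/end.png

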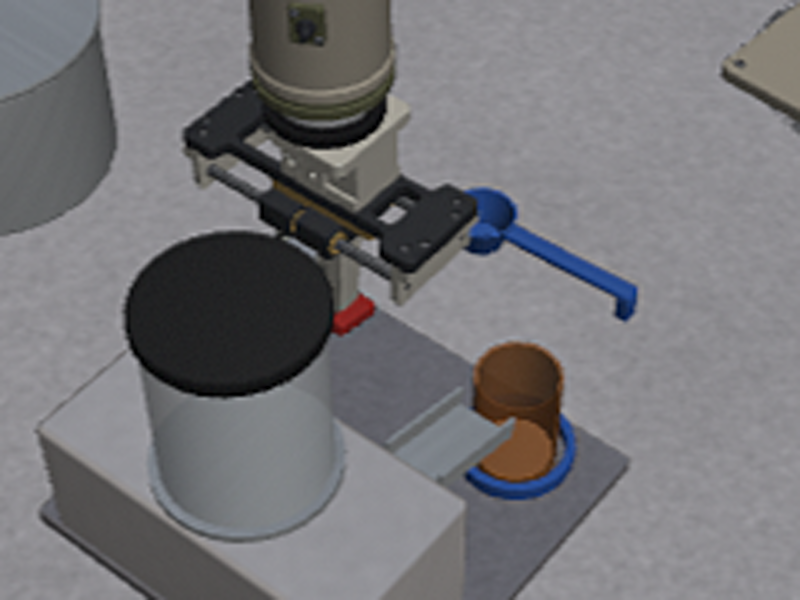

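The cup stands upright in the ring, nothing else has moved, and the paddle is held just past the green mark at about 9.5 N. Handing in.

```bash
python3 -c "
from station import finish_job
print(finish_job())"
```

```text
the job is handed in; nothing more can be done
None
```

The cup stands upright in the blue ring, placed with about 5 N of contact. The lever was handed in held at the third click by position: the paddle was about 2 mm below the green mark, under about 9.5 N, and well above the bottom stop. I didn't feel the force drop that should follow a click. The other items were left alone.

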